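Bearing off the parts rack

ROBOT

A 6-joint arm with a two-finger parallel gripper is mounted at the origin on a cart in front of the work surface, level with it; the furniture and walls round the work are solid. World frame = base frame: x ahead of the robot, y to its left, z up, the work surface at z = 0. Lengths are in m, angles in degrees, forces in N, time in s.
With the tool pointing down it reaches from about 0.4 to 0.825 m from the base axis. Payload 7 kg.
Tool frame: the origin (TCP) lies on the centre line of the jaws, within the pads' length; the fingertips stand 19 mm ahead of it and the grasp point (between the pads) is the TCP; z points along the fingers, y is the line along which they close (so a half turn about z gives the same grasp; the last joint's range is limited). The gripper opens to 88 mm and grips with 3 to 60 N. Pads are 19 mm wide; open, the fingers measure 130 mm over their backs; the gripper's body (78 mm by 193 mm) begins 47 mm behind the grasp point.
Start: joints at [-47.951, 20.546, 0.682, 0, -70.136, -16.507], TCP at [0.291, -0.609, 0.211] pointing down, gripper open.
Joint ranges: [-176.03, 176.03], [-82.01, 121.73], [-58.28, 71.71], [-173.87, 95.51], [-174.79, -0.11], [-173.66, 173.66]. Speed limits (degrees/s): [136.94, 136.94, 172.46, 180, 180, 180].

INTERFACE

Orientations are given as [roll, pitch, yaw] about the fixed x, y, z axes, in that order (R = Rz(yaw) Ry(pitch) Rx(roll)).
In Python, from plant import get_state, capture, close_job gives the robot as it stands.
- The arm moves only by the tool apply_moves, never from a script. Its argument "targets" is a list of rows, each a list of 7 numbers: the opening, from 0 (shut) to 1 (fully open), then the shift along the tool's x, y, z normalised to -1 to 1, where 1 is 1000 mm, then the turn, a rotation vector about the tool's x, y, z normalised to -1 to 1, where 1 is 90 degrees. In form: [[claw, tx, ty, tz, ax, ay, az], ...]. A call has 1 to 20 rows; each row shifts and turns the commanded pose from where the row before left it, along the tool's axes as they then stand; what a row does not reach is not made up. A row lasts 1/12 s, in which the tool goes at most 41.7 mm and 7.16 degrees, less where a joint would pass 70% of its speed; a pose out of reach is approached as far as the arm can. A call with a number of a shift or a turn outside -1 to 1 is refused whole. A call with a gripper value outside its range is refused whole. The fingers move at their own pace and stop on an object; "newtons" is the grip in N (left out, the last holds). Time passes only in rows, so rows that do not move let the fingers close. It gives the time, the measured TCP pose, the force, the opening and the grip force at its end, in the units of the state.
- get_state(): the state, without advancing time (a new reading comes with each control period).
- capture(name): name is "scene" or "side" or "wrist"; returns a dict with "frame" (480x640x3 uint8, red, green, blue), "range_z" (480x640 float32, m along the optical axis (not along the pixel's ray), 0 where there is no reading), "camera_matrix" (3x3 intrinsics, pixels), "k1" (the pictures are not rectified: a ray, as slopes to the right and down, at radius r is drawn at 1 + k1 r^2 times it, then the intrinsics apply), "T" (4x4, takes a point from camera to world coordinates). Camera axes: x right, y down, z forward; pixel columns grow to the right and rows downward; lengths in m; the calibration is good to about 2 mm. A picture is of the moment at which its call begins.
- close_job(): hands the job in; it is judged then, once.
The state is a dict: "time_s": time; "joints": joint angles; "qd": joint speeds; "joint_torque": joint torques, N m; "tcp_pos": TCP position; "eef_rot": TCP orientation; "contact_force": force on the tool from outside, world axes, zero at the start; "moment": the same for the moment, N m; "gripper_width": finger opening in m; "gripper_force": force on a finger pad.
Only numpy, scipy, OpenCV 4.12 (cv2) and the standard library are available. Lean on these libraries where they do the work, as an engineer would, in place of code of your own. Each camera call takes 0.05 s, during which the arm holds its last target. There are 200 camera calls.

TASK

Lift the ball bearing up and off its hook on the wooden parts rack, carry it to the black steel tray and lower it into the tray before letting it go. Leave the gear and the big nut hanging on their hooks.

Things in the scene. Friction and masses are not known exactly. Their poses are not given: they have to be found in the camera images.
- ball_bearing: Steel ball bearing: smooth-rimmed ring, balls showing between its races; outside diameter 62 mm, bore 25 mm, 16 mm thick, 0.15 kg +-30%. Hangs upright on one of the three hooks (which one varies), solid for 18 mm above the rod; pinch it there from above across the thickness. Origin on its axis, on the flat side nearest the rack's board; z along its axis to the hook's free end: middle at z = 8 mm.
- rack: Wooden parts rack, fixed: base plate 126 x 320 mm, 14 mm thick, and an upright board 320 mm wide, 16 mm thick, top at z = 145 mm. Origin on the bench below the middle of the board's front face; x points into the board, away from the hooks, y along it, z up. Three equal hooks stick out along -x at y = -100, 0, +100 mm; the parts hang 55 to 90 mm in front of the board.
- hook_mid (a point): Free end of the middle hook, top of its upturned tip: at rack x = -105, y = 0, z = 138 mm (axes as the rack's). Each hook is a level steel rod of 6 mm diameter, its top at z = 130 mm, straight to x = -93 mm, then turned up by 8 mm. To leave its hook the bearing must rise 8 to 19 mm (13 is best) and then move along -x at least 60 mm.
- tray: Black sheet-steel tray standing loose on the bench, 103 x 203 mm, 42 mm high, open on top, walls 2 mm, 0.35 kg; origin: centre of its underside, long side along y, z up. Inner floor 2 mm above the origin, inside 96 x 196 mm, walls 40 mm high.
- gear_wheel: Steel spur gear with teeth round its rim, 67 mm diameter, 24 mm thick at the hub, hanging on another hook; stays there. Origin on its axis, on the flat side nearest the board, z towards the hook's free end.
- big_nut: Big plain steel hexagon nut, 44 mm across flats, 21 mm thick, hanging on another hook; stays there. Origin on its axis, on the flat side nearest the board, z towards the hook's free end.
Not all that is in view belongs to the job. Of the things that look like the tray, take the one that is farthest from the robot's base at the start.

How it is judged:
By the outcome, as a careful person would: the job done as asked, in the order asked, and still so for the second after the job is handed in, with the robot touching nothing.
It also fails if it takes over 38 s, if anything falls off the work surface, if the arm or the gripper's body presses on something with over 40 N, if the wrist force passes 120 N, or if a joint passes its speed limit or range.

## Working session

There is one attempt and no reset: what is moved stays moved. The work goes in short steps, Python scripts to look and compute and a tool call to move; the robot and the scene stay as the last step left them, time stands still between calls to the robot, and variables do not carry over. Pictures are saved under pics/ and viewed, at most 10 in all, crops included, and the job is handed in when it is done.

Besides the shell and the picture viewer there is one more tool, called after "Call:" as a command line: name --pt "numbers of a row" for each row, then --argument value for the rest. apply_moves: Moves the arm, as the interface text tells. Scaled input: -1 to 1 covers 1000 mm each way for a shift and 90 degrees each way for a turn. Its arguments: {"type":"object","properties":{"targets":{"type":"array","items":{"type":"array","items":{"type":"number"}}},"newtons":{"type":"number"}},"required":["targets"]}

```bash
mkdir -p pics; cat > h.py <<'E'
import numpy as np, cv2
from plant import get_state, capture, close_job
def pts(c):
    "world point per pixel (HxWx3), nan where no depth"
    K=c["camera_matrix"];h,w=c["range_z"].shape
    uv=np.stack(np.meshgrid(np.arange(w),np.arange(h)),-1).reshape(-1,2).astype(float)
    n=rays(c,uv); z=c["range_z"].reshape(-1,1)
    p=np.c_[n*z,z]@c["T"][:3,:3].T+c["T"][:3,3]; p[z[:,0]==0]=np.nan
    return p.reshape(h,w,3)
def rays(c,uv):
    K=c["camera_matrix"]
    return cv2.undistortPoints(np.asarray(uv,float).reshape(-1,1,2),K,np.array([c["k1"],0,0,0,0.])).reshape(-1,2)
def plane(c,uv,z):
    n=rays(c,uv); d=np.c_[n,np.ones(len(n))]@c["T"][:3,:3].T; o=c["T"][:3,3]
    return o+d*((z-o[2])/d[:,2])[:,None]
def save(c,n): cv2.imwrite(f"pics/{n}.png",c["frame"][:,:,::-1])
E
python3 - <<'E'
from h import *
np.set_printoptions(precision=3,suppress=True)
import pickle
d={}
for n in("scene","side"):
    c=capture(n); save(c,n+"0"); d[n]=c; print(n,c["T"],c["k1"],c["camera_matrix"][0])
pickle.dump(d,open("c0.pkl","wb"))
print(get_state())
E
```

```text
scene [[-0.903 -0.191  0.386  0.134]
 [-0.43   0.415 -0.802  0.719]
 [-0.007 -0.89  -0.457  0.535]
 [ 0.     0.     0.     1.   ]] -0.02654588812538481 [506.632   0.    323.947]
side [[-0.999 -0.022  0.042  0.472]
 [-0.048  0.429 -0.902  1.129]
 [ 0.002 -0.903 -0.43   0.653]
 [ 0.     0.     0.     1.   ]] -0.02698164843661973 [555.126   0.    321.839]
{'time_s': 0.1, 'joints': array([-47.952,  20.588,   0.64 ,  -0.019, -70.137, -16.507]), 'qd': array([ 0.027, -0.08 ,  0.18 ,  0.097,  0.005, -0.019]), 'joint_torque': array([ -0.002, -58.416,  29.376,   7.016,   0.01 ,  -0.   ]), 'tcp_pos': array([ 0.291, -0.609,  0.21 ]), 'eef_rot': array([ 179.913,   -0.007, -154.465]), 'contact_force': array([ 0.167, -0.583,  0.974]), 'moment': array([-0.004, -0.019,  0.009]), 'gripper_force': 0.0, 'gripper_width': 0.08757918572287214}
```

View pics/scene0.png

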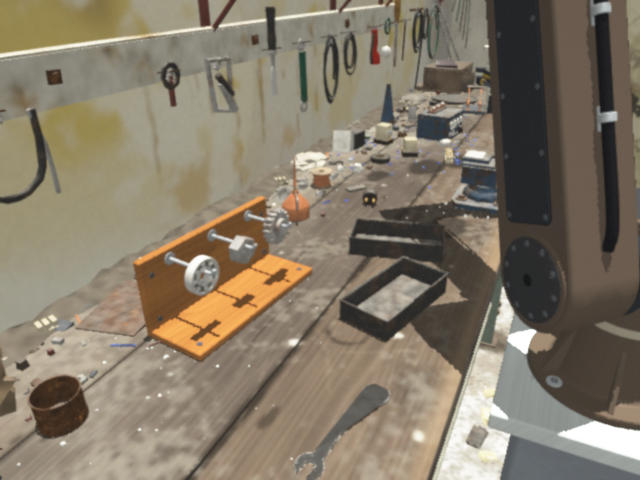

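View pics/side0.png

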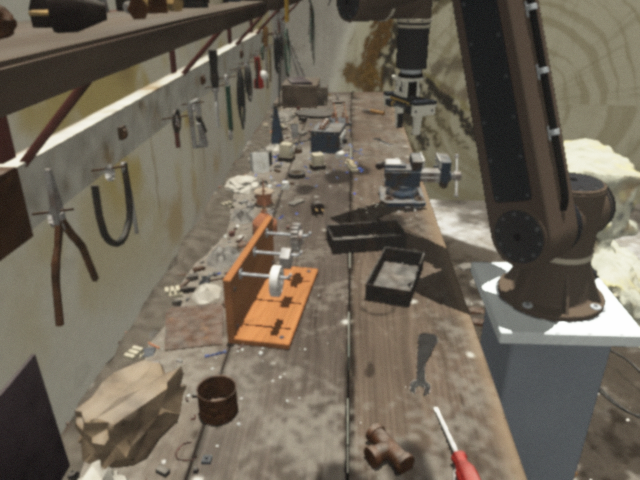

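Scene view: the orange rack has the bearing on the nearest hook (202,274), the nut on the middle one (240,248) and the gear on the far one (275,222). There are two black trays, at (395,297) and (396,240). The side view shows the same layout. Next I'll measure them.

```bash
python3 - <<'E'
from h import *
import pickle
np.set_printoptions(precision=4,suppress=True)
d=pickle.load(open("c0.pkl","rb"))
for n in d:
    c=d[n];P=pts(c);hsv=cv2.cvtColor(c["frame"],cv2.COLOR_RGB2HSV)
    m=((hsv[...,0]>5)&(hsv[...,0]<22)&(hsv[...,1]>170)&(hsv[...,2]>90)).astype(np.uint8)
    k,l,s,_=cv2.connectedComponentsWithStats(m); i=1+s[1:,4].argmax()
    p=P[l==i];p=p[np.isfinite(p[:,0])]
    print(n,"orange",s[i],np.percentile(p,[1,50,99],axis=0))
    # base plate top, z ~14mm
    b=p[abs(p[:,2]-.014)<.006];r=cv2.minAreaRect((b[:,:2]*1000).astype(np.float32));print(" base rect",r,len(b), np.median(b[:,2]))
    t=p[p[:,2]>.03];q=t[:,:2]; cen=q.mean(0);u,sv,vt=np.linalg.svd(q-cen,full_matrices=False)
    print(" board mean",cen,"dir",vt[0],"sd",sv/len(q)**.5, "zmax",np.percentile(t[:,2],99.5))
    # trays
    mk=(hsv[...,2]<75)&(P[...,2]>.012)&(P[...,2]<.055)&(P[...,0]>.2)&(P[...,0]<.9)&(abs(P[...,1])<.6)
    k,l,s,ce=cv2.connectedComponentsWithStats(mk.astype(np.uint8))
    for j in range(1,k):
        if s[j,4]>250:
            p=P[l==j];top=p[p[:,2]>.034]
            print(" dark",ce[j],s[j],"zmax",np.percentile(p[:,2],98), cv2.minAreaRect((p[:,:2]*1000).astype(np.float32)), cv2.minAreaRect((top[:,:2]*1000).astype(np.float32)) if len(top) else 0)
E
```

```text
scene orange [262 259   1   1   1] [[ 0.6516 -0.0575  0.0165]
 [ 0.6516 -0.0575  0.0165]
 [ 0.6516 -0.0575  0.0165]]
 base rect ((651.639404296875, -57.48052978515625), (0.0, 0.0), 0.0) 1 0.01653797055574502<stdin>:13: RuntimeWarning: Mean of empty slice.
  ret = um.true_divide(
Traceback (most recent call last):
IndexError: index 0 is out of bounds for axis 0 with size 0
```

```bash
cat > m.py <<'E'
from h import *
import pickle
np.set_printoptions(precision=4,suppress=True)
d=pickle.load(open("c0.pkl","rb"))
for n in d:
    c=d[n];P=pts(c);hsv=cv2.cvtColor(np.ascontiguousarray(c["frame"]),cv2.COLOR_RGB2HSV)
    if n=="scene":print(hsv[330,190],hsv[280,155],c["frame"].dtype,P[330,190],hsv[255,360],hsv[320,370],P[330,370],P[255,360])
    m=((hsv[...,0]>5)&(hsv[...,0]<20)&(hsv[...,1]>150)&(hsv[...,2]>60)&(P[...,2]>.005)&(P[...,2]<.16)).astype(np.uint8)
    k,l,s,_=cv2.connectedComponentsWithStats(m); i=1+s[1:,4].argmax()
    p=P[l==i];p=p[np.isfinite(p[:,0])]
    print(n,"orange",s[i],np.percentile(p,[1,50,99],axis=0))
    b=p[abs(p[:,2]-.014)<.006];print(" base rect",cv2.minAreaRect((b[:,:2]*1000).astype(np.float32)),len(b), np.median(b[:,2]))
    t=p[(p[:,2]>.03)&(p[:,2]<.135)];q=t[:,:2]; cen=q.mean(0);u,sv,vt=np.linalg.svd(q-cen,full_matrices=False)
    print(" board mean",cen,"dir",vt[0],"sd",sv/len(q)**.5, "zmax",np.percentile(p[:,2],99.5))
    mk=(hsv[...,2]<75)&(P[...,2]>.012)&(P[...,2]<.055)&(P[...,0]>.2)&(P[...,0]<.9)&(abs(P[...,1])<.6)
    k,l,s,ce=cv2.connectedComponentsWithStats(mk.astype(np.uint8))
    for j in range(1,k):
        if s[j,4]>250:
            p=P[l==j];top=p[p[:,2]>.034]
            print(" dark",ce[j],s[j],"zmax",np.percentile(p[:,2],98), cv2.minAreaRect((p[:,:2]*1000).astype(np.float32)), cv2.minAreaRect((top[:,:2]*1000).astype(np.float32)) if len(top) else 0)
E
python3 m.py
```

```text
[ 16 159 243] [ 14 157 115] uint8 [0.6345 0.1994 0.0152] [17 37 97] [15 39 52] [0.3639 0.0649 0.0095] [ 0.4807 -0.1815  0.0034]
scene orange [  134   197   177   163 12043] [[ 0.5514 -0.0707  0.0078]
 [ 0.657   0.1293  0.0169]
 [ 0.6942  0.2393  0.1471]]
 base rect ((618.5668334960938, 80.57929992675781), (319.65692138671875, 121.89497375488281), 82.8550796508789) 6562 0.015621662157216831
 board mean [0.6764 0.1239] dir [0.1222 0.9925] sd [0.0929 0.0016] zmax 0.1474664466253179
 dark [399.503  238.1887] [ 350  219   95   40 2199] zmax 0.04297416567767116 ((420.79571533203125, -251.54229736328125), (200.1781768798828, 109.84556579589844), 13.392887115478516) ((419.714111328125, -251.4627685546875), (198.5581817626953, 109.00090789794922), 13.080970764160156)
 dark [394.4234 277.7993] [ 344  259  100   46 1096] zmax 0.0395705821846851 ((356.6220703125, -44.207000732421875), (189.4689483642578, 93.61109161376953), 74.16165924072266) ((386.3213195800781, -69.52751922607422), (206.72203063964844, 82.73198699951172), 47.85000228881836)
 dark [390.3625 311.7302] [ 340  276  107   61 1316] 
[... 767 characters left out ...]
46992492675781)
side orange [265 329  16  16  41] [[0.6012 0.1947 0.0061]
 [0.6171 0.2224 0.012 ]
 [0.6248 0.2396 0.0153]]
 base rect ((614.5399169921875, 216.5195770263672), (49.4374885559082, 14.350467681884766), 68.76099395751953) 39 0.012236246323488964m.py:13: RuntimeWarning: Mean of empty slice.
  t=p[(p[:,2]>.03)&(p[:,2]<.135)];q=t[:,:2]; cen=q.mean(0);u,sv,vt=np.linalg.svd(q-cen,full_matrices=False)
  ret = um.true_divide(
Traceback (most recent call last):
  File "m.py", line 14, in <module>
    print(" board mean",cen,"dir",vt[0],"sd",sv/len(q)**.5, "zmax",np.percentile(p[:,2],99.5))
                                  ~~^^^
IndexError: index 0 is out of bounds for axis 0 with size 0
```

Far tray: centre about (0.42,-0.25), 0.49 m out. The nearer one is at about 0.36 m, so the far one is the target. Next I'll get the parts in the rack frame and a better tray estimate.

```bash
cat > m2.py <<'E'
from h import *
import pickle
np.set_printoptions(precision=1,suppress=True)
d=pickle.load(open("c0.pkl","rb"))
n=np.array([.9925,-.122]);yv=np.array([.122,.9925]);o=np.array([.6703,.0742])
tc=np.array([.42,-.2515]);a=np.radians(13.3);tu=np.array([np.cos(a),np.sin(a)]);tv=np.array([-tu[1],tu[0]])
for k in d:
    c=d[k];P=pts(c);Q=P[...,:2]-o;X=Q@n*1000;Y=Q@yv*1000;Z=P[...,2]*1000
    print(k,"board front: median X",np.nanmedian(X[(abs(X)<8)&(abs(Y)<150)&(Z>30)&(Z<130)]),"Yrange",np.percentile(Y[(abs(X)<8)&(Z>30)&(Z<130)&(abs(Y)<200)],[.5,99.5]))
    for h in(-100,0,100):
        m=(X<-45)&(X>-125)&(abs(Y-h)<45)&(Z>75)&(Z<165)
        v,u=np.nonzero(m); print(h,m.sum(),"X",np.percentile(X[m],[2,10,50,90,98]),"Y",np.percentile(Y[m],[2,50,98]),"Z",np.percentile(Z[m],[2,50,98]),"px",u.mean(),v.mean())
        if h==100:
            for z0 in range(85,165,8):
                s=m&(Z>z0)&(Z<=z0+8)
                if s.sum()>3: print("   z",z0,s.sum(),"X",np.percentile(X[s],[3,50,97]),"Y",np.percentile(Y[s],[3,50,97]))
    R=P[...,:2]-tc;U=R@tu*1000;V=R@tv*1000
    m=(abs(U)<130)&(abs(V)<80)&(Z>34)&(Z<50); print("tray rim U",np.percentile(U[m],[1,99]),"V",np.percentile(V[m],[1,99]),cv2.minAreaRect((P[...,:2][m]*1000).astype(np.float32)))
    w=(abs(Y)<250)&(X>30)&(Z>150)&(Z<500);print("wall X min",np.nanpercentile(X[w],[1,50]))
E
python3 m2.py
```

```text
scene board front: median X -0.2781309464530045 Yrange [-155.8  158.8]
-100 739 X [-98.4 -84.1 -75.9 -66.2 -62.2] Y [-128.7  -90.6  -69.4] Z [ 95.9 131.4 155.6] px 275.46955345060894 225.3680649526387
0 575 X [-100.8  -81.8  -77.2  -63.9  -60.5] Y [-21.3   3.5  19.7] Z [100.4 127.3 143.1] px 241.57739130434783 248.6017391304348
100 1058 X [-99.8 -83.  -80.1 -71.1 -67.8] Y [ 71.  101.9 128.6] Z [ 93.1 126.7 150.3] px 201.81852551984878 274.4650283553875
   z 85 21 X [-83.5 -82.2 -80.1] Y [ 88.6  98.7 108.3]
   z 93 105 X [-83.4 -80.7 -76.7] Y [ 80.7  99.5 119.5]
   z 101 154 X [-83.2 -79.7 -68.6] Y [ 72.9  97.7 126.4]
   z 109 120 X [-83.3 -79.2 -68.3] Y [ 69.8  92.2 128.7]
   z 117 100 X [-83.5 -80.3 -68.8] Y [ 68.7 118.  129.4]
   z 125 178 X [-99.6 -80.7 -68.1] Y [ 70.9 101.3 128.4]
   z 133 173 X [-104.   -80.4  -68. ] Y [ 75.3 101.9 125.6]
   z 141 146 X [-83.  -79.2 -68.1] Y [ 81.1 109.3 119.7]
   z 149 61 X [-83.3 -76.  -68.4] Y [ 88.7  98.6 107.4]
tray rim U [-99.1 102.5] V [-54.  53.] ((422.03057861328125, -251.82342529296875), (202.94532775878906, 110.7342758178711), 13.0551
[... 426 characters left out ...]
6 111.5 130.6] Z [ 91.2 126.3 147.6] px 275.8471337579618 280.51380042462847
   z 85 19 X [-83.8 -82.8 -79.7] Y [ 84.2  99.4 111.1]
   z 93 29 X [-83.2 -81.4 -69.2] Y [ 76.7 116.7 124.6]
   z 101 50 X [-83.6 -81.7 -68.9] Y [ 73.7 114.9 129.5]
   z 109 49 X [-83.4 -79.2 -69.1] Y [ 85.1 128.1 131.5]
   z 117 65 X [-93.  -81.1 -57.3] Y [ 70.5 126.3 132. ]
   z 125 106 X [-102.1  -80.9  -48.4] Y [ 78.4 102.8 128.3]
   z 133 67 X [-105.6  -80.5  -68.4] Y [ 78.  119.1 126.4]
   z 141 84 X [-83.7 -76.5 -68.4] Y [ 88.2 107.9 119.1]
tray rim U [-100.5  100.9] V [-53.9  56.5] ((419.4873352050781, -249.75318908691406), (202.9250030517578, 114.2446517944336), 12.367547035217285)
wall X min [161.3 232.9]
```

Call:
apply_moves --pt "0.4 -0.0261 0.0241 -0.002 0 0 0" --pt "0.4 -0.0261 0.0241 -0.002 0 0 0" --pt "0.4 -0.0261 0.0241 -0.002 0 0 0" --pt "0.4 -0.0261 0.0241 -0.002 0 0 0" --pt "0.4 -0.0261 0.0241 -0.002 0 0 0" --pt "0.4 -0.0261 0.0241 -0.002 0 0 0" --pt "0.4 -0.0261 0.0241 -0.002 0 0 0" --pt "0.4 -0.0261 0.0241 -0.002 0 0 0" --pt "0.4 -0.0261 0.0241 -0.002 0 0 0" --pt "0.4 -0.0261 0.0241 -0.002 0 0 0" --pt "0.4 -0.0261 0.0241 -0.002 0 0 0" --pt "0.4 -0.0261 0.0241 -0.002 0 0 0" --pt "0.4 -0.0261 0.0241 -0.002 0 0 0" --pt "0.4 -0.0261 0.0241 -0.002 0 0 0" --pt "0.4 -0.0261 0.0241 -0.002 0 0 0" --pt "0.4 -0.0261 0.0241 -0.002 0 0 0" --pt "0.4 -0.0261 0.0241 -0.002 0 0 0" --pt "0.4 -0.0261 0.0241 -0.002 0 0 0" --pt "0.4 -0.0261 0.0241 -0.002 0 0 0" --pt "0.4 -0.0261 0.0241 -0.002 0 0 0" --newtons 30

```text
time_s: 1.77
tcp_pos: [0.5543, 0.0527, 0.251]
eef_rot: [180.0, -0.0, -154.4]
contact_force: [0.7, -0.5, 0.1]
gripper_width: 0.0351
gripper_force: 0.0
```

Call:
apply_moves --pt "0.4 -0.0261 0.0241 -0.002 0 0 0" --pt "0.4 -0.0261 0.0241 -0.002 0 0 0" --pt "0.4 -0.0261 0.0241 -0.002 0 0 0" --pt "0.4 -0.0261 0.0241 -0.002 0 0 0" --pt "0.4 0 0 0 0 0 -0.071" --pt "0.4 0 0 0 0 0 -0.071" --pt "0.4 0 0 0 0 0 -0.071" --pt "0.4 0 0 0 0 0 -0.071" --pt "0.4 0 0 0 0 0 -0.071" --pt "0.4 0 0 0 0 0 -0.071" --pt "0.4 0 0 0 0 0 -0.071" --pt "0.4 0 0 0 0 0 -0.071" --pt "0.4 0 0 0 0 0 -0.071" --pt "0.4 0 0 0 0 0 0" --pt "0.4 0 0 0 0 0 0" --pt "0.4 0 0 0 0 0 0"

```text
time_s: 3.1
tcp_pos: [0.6067, 0.1829, 0.2588]
eef_rot: [180.0, -0.0, -97.2]
contact_force: [0.2, -0.6, 0.1]
gripper_width: 0.0351
gripper_force: 0.0
```

```bash
python3 - <<'E'
from h import *
np.set_printoptions(precision=1,suppress=True)
c=capture("wrist");save(c,"w1");P=pts(c)
n=np.array([.9925,-.122]);yv=np.array([.122,.9925]);o=np.array([.6703,.0742])
Q=P[...,:2]-o;X=Q@n*1000;Y=Q@yv*1000;Z=P[...,2]*1000
print(c["T"])
for z0 in (125,130,134,138,142,146,150,154):
    s=(X<-45)&(X>-125)&(abs(Y-100)<45)&(Z>z0)&(Z<=z0+4)
    if s.sum()>3: print(z0,s.sum(),"X",np.percentile(X[s],[2,50,98]),"Y",np.percentile(Y[s],[2,50,98]))
s=(abs(X-8)<20)&(abs(Y-50)<120)&(Z>135)&(Z<160); print("board top",s.sum(),np.percentile(X[s],[2,50,98]) if s.sum() else 0,np.median(Z[s]))
E
```

```text
[[-1.   0.1  0.   0.6]
 [ 0.1  1.   0.3  0.1]
 [ 0.   0.3 -1.   0.4]
 [ 0.   0.   0.   1. ]]
125 107 X [-94.  -71.6 -45.8] Y [ 68.1  95.4 100.9]
130 338 X [-100.3  -75.3  -46. ] Y [ 69.6  97.4 126. ]
134 194 X [-105.4  -77.4  -67.6] Y [ 71.8  74.5 124.1]
138 241 X [-104.4  -76.   -67.8] Y [ 74.1  77.9 121.5]
142 349 X [-83.1 -75.3 -67.5] Y [ 77.8  83.2 117.8]
146 816 X [-83.  -75.3 -67.5] Y [ 84.2  97.  111.8]
150 46 X [-82.4 -74.9 -67.6] Y [ 91.8  97.7 102.8]
board top 7478 [-2.4  4.1 13.2] 145.21020759149263
```

View pics/w1.png

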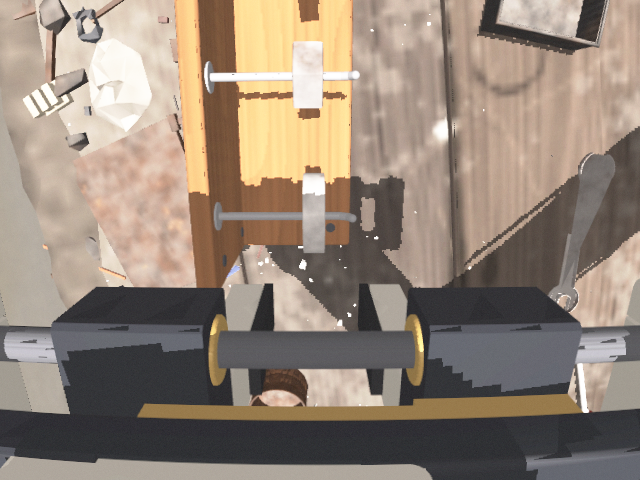

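The wrist view shows the bearing on its rod at (314,212), under and ahead of the jaws, with the nut at (308,75). The rim spans X -83 to -67.5 and Y≈98.5 in the rack frame, which matches the given sizes. I'll shift by 1 to 2 mm, then descend so the tips stay above the hook's upturned end (z 138).

Call:
apply_moves --pt "0.4 0.0015 -0.001 0.02 0 0 0" --pt "0.4 0 0 0.025 0 0 0" --pt "0.4 0 0 0.025 0 0 0" --pt "0.4 0 0 0.015 0 0 0" --pt "0.4 0 0 0.01 0 0 0" --pt "0.4 0 0 0.004 0 0 0" --pt "0.4 0 0 0 0 0 0" --pt "0.4 0 0 0 0 0 0"

```text
time_s: 3.82
tcp_pos: [0.6082, 0.1816, 0.161]
eef_rot: [-179.9, 0.0, -97.0]
contact_force: [0.3, 0.6, 0.8]
gripper_width: 0.0348
gripper_force: 0.0
```

Call:
apply_moves --pt "0.1 0 0 0 0 0 0" --pt "0.1 0 0 0 0 0 0" --pt "0.1 0 0 0 0 0 0" --pt "0.1 0 0 0 0 0 0" --pt "0.1 0 0 0 0 0 0" --pt "0.1 0 0 0 0 0 0" --pt "0.1 0 0 0 0 0 0" --pt "0.1 0 0 0 0 0 0" --newtons 30

```text
time_s: 4.48
tcp_pos: [0.6076, 0.1814, 0.1601]
eef_rot: [180.0, -0.0, -96.9]
contact_force: [1.0, -0.0, -0.7]
gripper_width: 0.0088
gripper_force: 0.0
```

Width 8.8 mm with no force, so nothing is between the pads. I'll look again.

```bash
python3 - <<'E'
from h import *
np.set_printoptions(precision=1,suppress=True)
n=np.array([.9925,-.122]);yv=np.array([.122,.9925]);o=np.array([.6703,.0742])
for nm in("scene","side"):
    c=capture(nm);P=pts(c)
    Q=P[...,:2]-o;X=Q@n*1000;Y=Q@yv*1000;Z=P[...,2]*1000
    u0,v0=(202,255) if nm=="scene" else (276,265)
    f=c["frame"][v0-75:v0+75,u0-100:u0+100,::-1]; cv2.imwrite(f"pics/{nm}2.png",cv2.resize(f,(800,600),interpolation=cv2.INTER_CUBIC))
    s=(X<-60)&(X>-90)&(abs(Y-100)<45)&(Z>80)&(Z<165)
    for z0 in range(85,180,5):
        t=(X<-20)&(X>-130)&(abs(Y-100)<45)&(Z>z0)&(Z<=z0+5)
        if t.sum()>3: print(z0,t.sum(),np.percentile(X[t],[2,50,98]),np.percentile(Y[t],[2,50,98]))
E
```

```text
90 44 [-83.2 -81.7 -77.1] [ 82.9  98.4 111.3]
95 74 [-83.9 -80.5 -76.7] [ 77.8  97.9 120.7]
100 55 [-83.  -80.4 -72. ] [ 73.  100.  124.4]
105 126 [-83.4 -79.1 -67.3] [ 71.7  96.3 126.6]
110 84 [-82.9 -79.2 -67.9] [ 68.5  89.7 128.5]
115 43 [-83.8 -80.9 -67.8] [ 69.5 122.  129.6]
120 80 [-83.6 -79.2 -68.2] [ 68.8 116.1 129.7]
125 104 [-95.5 -79.6 -27.2] [ 70.3 100.7 128.3]
130 161 [-103.4  -80.3  -23.4] [ 73.2 100.3 127. ]
135 115 [-105.5  -79.4  -68.1] [ 74.3 102.1 124.9]
140 72 [-83.3 -80.  -68.7] [ 79.2 114.7 120.7]
145 114 [-83.3 -78.3 -67.1] [ 83.5 104.2 116.4]
150 27 [-81.1 -73.9 -67.9] [ 90.3  98.6 105.6]
175 21 [-93.7 -70.4 -58.1] [ 91.3 107.  109. ]
85 8 [-83.  -82.7 -78.8] [ 92.   98.3 106.6]
90 17 [-84.1 -82.1 -68.6] [ 82.6  94.9 119.3]
95 24 [-83.4 -81.1 -67.7] [ 73.1 118.  124.3]
100 29 [-83.5 -81.8 -69.9] [ 74.4 116.4 129.3]
105 34 [-83.4 -80.4 -68.4] [ 73.1 110.7 129.9]
110 24 [-83.4 -79.3 -69.1] [ 85.2 126.4 132. ]
115 31 [-83.6 -79.7 -68.4] [ 69.8 128.6 133.4]
120 52 [-94.6 -76.8 -24. ] [ 73.  112.6 131. ]
125 107 [-100.7  -71.6  -22. ] [ 77.3 101.1 128.9]
130 51 [-104.8  -81.4  -68.1] [ 79.9 104.5 128.2]
135 42 [-104.7  -79.   -67.7] [ 78.7 119.2 123.9]
140 41 [-83.8 -77.4 -68.2] [ 87.8 112.8 119.3]
145 48 [-83.4 -75.3 -68.4] [ 90.6 103.1 114. ]
175 38 [-96.3 -71.3 -57.4] [ 91.1 108.7 112. ]
```

View pics/scene2.png

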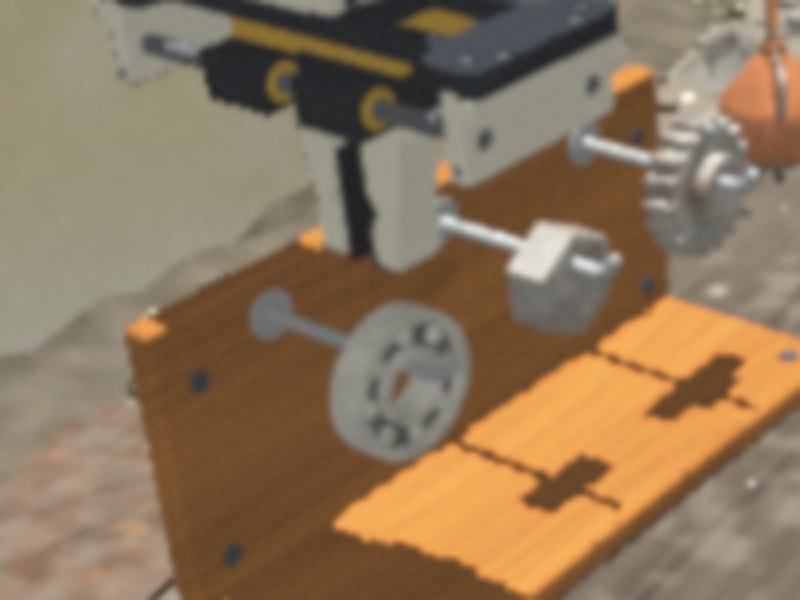

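The crop shows the closed fingertips at (390,268), well above the bearing's top at (400,305). The tips are near z≈0.175, but the stated tool gives 0.141. I'll measure the tips from all the cameras.

```bash
python3 - <<'E'
from h import *
np.set_printoptions(precision=1,suppress=True)
n=np.array([.9925,-.122]);yv=np.array([.122,.9925]);o=np.array([.6703,.0742])
print(get_state())
for nm in("scene","side","wrist"):
    c=capture(nm);P=pts(c)
    if nm=="wrist": save(c,"w2")
    Q=P[...,:2]-o;X=Q@n*1000;Y=Q@yv*1000;Z=P[...,2]*1000
    print(nm)
    for z0 in range(140,260,6):
        t=(X<20)&(X>-170)&(abs(Y-100)<60)&(Z>z0)&(Z<=z0+6)
        if t.sum()>3: print(z0,t.sum(),np.percentile(X[t],[2,50,98]),np.percentile(Y[t],[2,50,98]))
E
```

```text
{'time_s': 4.5833, 'joints': array([ 34.2,  18.8,  -8.8,   0. , -62.4, -41.2]), 'qd': array([-0. ,  0. , -0.1,  0.1, -0. ,  0.1]), 'joint_torque': array([  0. , -54.1,  27.6,   6.6,  -0. ,  -0. ]), 'tcp_pos': array([0.6, 0.2, 0.2]), 'eef_rot': array([180. ,  -0. , -96.9]), 'contact_force': array([-0.3, -0.2, -0.2]), 'moment': array([ 0. ,  0.1, -0. ]), 'gripper_force': 0.0, 'gripper_width': 0.008993693436564533}
scene
140 317 [-82.9  -0.4  13.7] [ 64.1 113.8 158. ]
146 329 [-83.2   2.6  13.1] [ 62.5 104.1 155.9]
176 43 [-95.7 -72.5 -55.3] [ 92.6 107.2 110.1]
182 103 [-96.3 -88.7 -56.2] [ 89.  107.3 110.9]
188 105 [-96.3 -88.  -55.5] [ 88.9 108.  110.7]
194 108 [-96.2 -85.6 -55.5] [ 88.6 107.4 110.3]
200 103 [-97.1 -85.6 -55.3] [ 89.3 107.  110.7]
206 109 [-98.6 -86.3 -55.3] [ 89.4 107.9 110.9]
212 113 [-99.3 -85.9 -53. ] [ 89.5 108.5 110.9]
218 132 [-100.9  -86.2  -52.9] [ 89.  107.9 110.8]
224 97 [-102.1  -92.6  -51.3] [ 89.4 108.8 110.8]
230 39 [-102.1  -99.8  -77.2] [ 96.7 109.3 111.1]
236 22 [-113.4 -107.9    7.1] [106.1 111.6 121.6]
242 218 [-164.3 -161.7    9.8] [ 64.6 120.5 13
[... 1046 characters left out ...]
 7 [-83.7 -81.7 -68.3] [89.6 89.9 90. ]
176 208 [-94.8 -71.1 -56.5] [87.8 88.7 89.9]
182 435 [-94.5 -80.3 -57.1] [87.4 88.1 99.6]
188 342 [-88.5 -80.3 -63. ] [ 87.4  88.3 102.1]
194 500 [-87.9 -80.2 -63.6] [87.6 89.4 93.7]
200 237 [-87.6 -80.2 -63.9] [87.6 89.4 96.4]
206 351 [-86.7 -71.3 -64.8] [87.5 89.1 90.1]
212 248 [-85.8 -80.2 -65.7] [ 87.4  89.  106.1]
218 641 [-84.  -80.3 -67.8] [ 98.7 103.5 108.5]
224 115 [-84.1 -82.7 -67.5] [ 95.9 103.  109.4]
230 118 [-84.1 -83.9 -67.7] [ 90.9  96.8 105.3]
236 149 [-87.1 -83.9   5.8] [ 70.2  93.5 100.3]
242 2785 [-157.2  -89.6    5.5] [60.2 85.6 98.8]
248 4666 [-156.8  -84.1    5. ] [59.9 60.6 93.8]
254 14240 [-145.7  -76.2   -7.9] [60.  67.7 74. ]
```

View pics/w2.png

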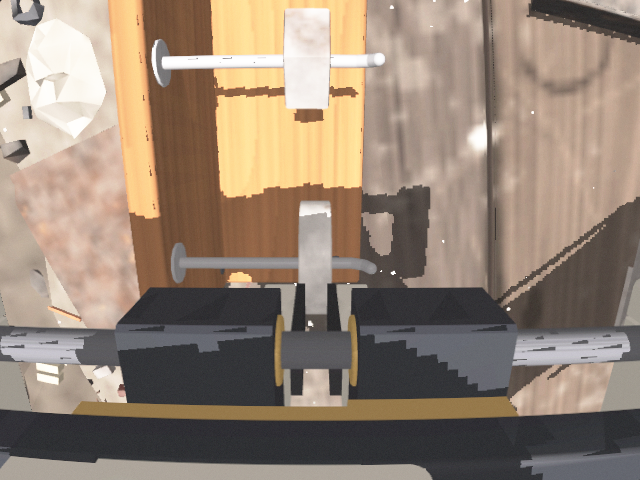

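All three cameras agree that the tips are at z≈0.175 and the body starts at ≈0.24. Both are 33–34 mm higher than the reported TCP implies, so the reported z is about 33 mm too low. Sideways it is correct. From here I go by the cameras: tips = reported z + 15 mm. I'll open, go down 34 mm and check before closing.

Call:
apply_moves --pt "0.4 0 0 0 0 0 0" --pt "0.4 0 0 0 0 0 0" --pt "0.4 0 0 0 0 0 0" --pt "0.4 0 0 0 0 0 0" --pt "0.4 0 0 0.012 0 0 0" --pt "0.4 0 0 0.01 0 0 0" --pt "0.4 0 0 0.007 0 0 0" --pt "0.4 0 0 0.004 0 0 0" --pt "0.4 0 0 0 0 0 0" --pt "0.4 0 0 0 0 0 0"

```text
time_s: 5.57
tcp_pos: [0.6075, 0.1812, 0.1266]
eef_rot: [180.0, -0.0, -96.9]
contact_force: [0.9, 0.5, 0.7]
gripper_width: 0.0353
gripper_force: 0.0
```

```bash
cat > tip.py <<'E'
from h import *
import sys
np.set_printoptions(precision=1,suppress=True)
n=np.array([.9925,-.122]);yv=np.array([.122,.9925]);o=np.array([.6703,.0742])
s=get_state();print(s["tcp_pos"]*1000,s["gripper_width"]*1000,s["gripper_force"])
for nm in("scene","side"):
    c=capture(nm);P=pts(c);Q=P[...,:2]-o;X=Q@n*1000;Y=Q@yv*1000;Z=P[...,2]*1000
    for lo,hi in((-112,-88),(-64,-35)):
        t=(X<hi)&(X>lo)&(abs(Y-100)<25)&(Z>110)&(Z<200)
        z=np.sort(Z[t]); print(nm,lo,hi,"hist",np.histogram(z,np.arange(122,180,4))[0])
E
python3 tip.py
```

```text
[607.5 181.2 126.6] 35.290563929090766 0.0
scene -112 -88 hist [ 0  6 17 10  6  4 35 34 42 39 39 35 34 36]
scene -64 -35 hist [ 0  8 15  0  0 14 36 40 36 40 40 39 41 37]
side -112 -88 hist [ 5 17  6  5  2  8 17 22 19 22 16 19 20 21]
side -64 -35 hist [14 26  0  0  1 14 17 21 18 20 26 14 22 25]
```

Tips are now at about 142 mm, with the hook's tip at 138 and the bearing's top at 148.5. I'll go 2 mm lower and close.

Call:
apply_moves --pt "0.4 0 0 0.002 0 0 0" --pt "0.4 0 0 0 0 0 0" --pt "0.1 0 0 0 0 0 0" --pt "0.1 0 0 0 0 0 0" --pt "0.1 0 0 0 0 0 0" --pt "0.1 0 0 0 0 0 0" --pt "0.1 0 0 0 0 0 0" --pt "0.1 0 0 0 0 0 0" --newtons 35

```text
time_s: 6.33
tcp_pos: [0.6077, 0.1814, 0.1252]
eef_rot: [-180.0, 0.0, -96.9]
contact_force: [0.3, 0.3, 0.8]
gripper_width: 0.0152
gripper_force: 35.0
```

Gripped at about 16 mm with 35 N. Now I'll lift 13 mm.

Call:
apply_moves --pt "0.1 0 0 -0.004 0 0 0" --pt "0.1 0 0 -0.005 0 0 0" --pt "0.1 0 0 -0.004 0 0 0" --pt "0.1 0 0 0 0 0 0" --pt "0.1 0 0 0 0 0 0"

```text
time_s: 6.75
tcp_pos: [0.6078, 0.1815, 0.1385]
eef_rot: [-180.0, 0.0, -97.0]
contact_force: [0.4, -0.7, -1.6]
gripper_width: 0.0153
gripper_force: 35.0
```

```bash
python3 - <<'E'
from h import *
np.set_printoptions(precision=1,suppress=True)
n=np.array([.9925,-.122]);yv=np.array([.122,.9925]);o=np.array([.6703,.0742])
for nm in("scene","side"):
    c=capture(nm);P=pts(c);Q=P[...,:2]-o;X=Q@n*1000;Y=Q@yv*1000;Z=P[...,2]*1000
    t=(X<-64)&(X>-87)&(abs(Y-100)<45)&(Z>75)&(Z<145);print(nm,"bearing Z low",np.percentile(Z[t],[1,3]),"X",np.percentile(X[t],[3,97]),"Y",np.percentile(Y[t],[2,98]))
    if nm=="scene":
        f=c["frame"][180:330,100:300,::-1];cv2.imwrite("pics/s3.png",cv2.resize(f,(800,600),interpolation=cv2.INTER_CUBIC))
E
```

```text
scene bearing Z low [104.2 105.8] X [-83.2 -68.4] Y [ 69.9 129. ]
side bearing Z low [101.5 103.4] X [-84.5 -68.2] Y [ 71.7 131.3]
```

View pics/s3.png

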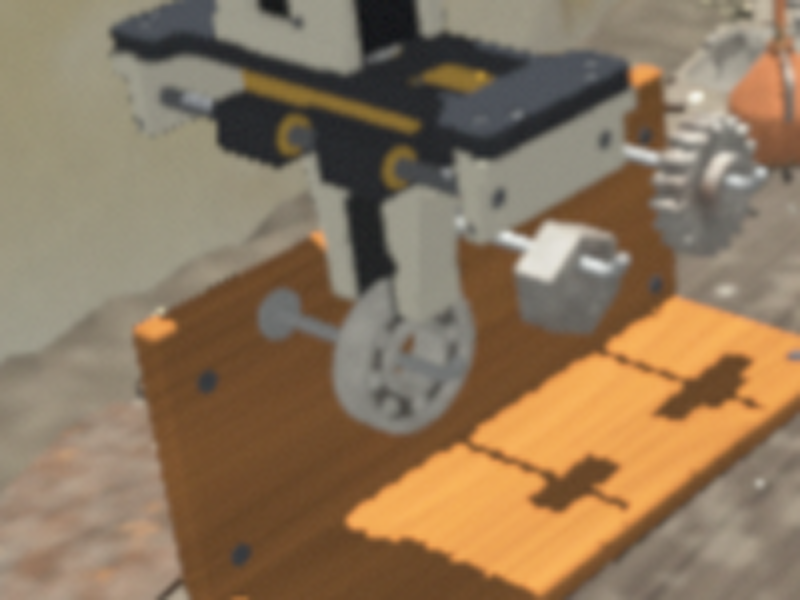

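The bearing (400,355 in the crop) is in the jaws and raised about 13 mm, with the rod now near the middle of its bore. I'll slide it off along -x.

Call:
apply_moves --pt "0.1 0 0.005 0 0 0 0" --pt "0.1 0 0.01 0 0 0 0" --pt "0.1 0 0.015 0 0 0 0" --pt "0.1 0 0.015 0 0 0 0" --pt "0.1 0 0.015 0 0 0 0" --pt "0.1 0 0.015 0 0 0 0" --pt "0.1 0 0.015 0 0 0 0" --pt "0.1 0 0.01 0 0 0 0" --pt "0.1 0 0.005 0 0 0 0" --pt "0.1 0 0 0 0 0 0" --pt "0.1 0 0 0 0 0 0"

```text
time_s: 7.77
tcp_pos: [0.5036, 0.1943, 0.1384]
eef_rot: [-180.0, 0.0, -96.9]
contact_force: [0.8, 0.3, -0.8]
gripper_width: 0.0149
gripper_force: 35.0
```

It is clear of the hook. Now I'll carry it to above the far tray and turn the bearing's axis along the tray's long side.

Call:
apply_moves --pt "0.1 0.01 0.0017 -0.002 0 0 0" --pt "0.1 0.02 0.0017 -0.002 0 0 0" --pt "0.1 0.03 0.0017 -0.002 0 0 0" --pt "0.1 0.03 0.0017 -0.002 0 0 0" --pt "0.1 0.03 0.0017 -0.002 0 0 0" --pt "0.1 0.03 0.0017 -0.002 0 0 0" --pt "0.1 0.03 0.0017 -0.002 0 0 0" --pt "0.1 0.03 0.0017 -0.002 0 0 0" --pt "0.1 0.03 0.0017 -0.002 0 0 0" --pt "0.1 0.03 0.0017 -0.002 0 0 0" --pt "0.1 0.03 0.0017 -0.002 0 0 0" --pt "0.1 0.03 0.0017 -0.002 0 0 0" --pt "0.1 0.03 0.0017 -0.002 0 0 0" --pt "0.1 0.03 0.0017 -0.002 0 0 0" --pt "0.1 0.03 0.0017 -0.002 0 0 0" --pt "0.1 0.02 0.0017 0 0 0 0" --pt "0.1 0.0127 0.0017 0 0 0 0"

```text
time_s: 9.18
tcp_pos: [0.4184, -0.2547, 0.1681]
eef_rot: [180.0, -0.0, -97.1]
contact_force: [0.0, 0.8, -1.2]
gripper_width: 0.0151
gripper_force: 35.0
```

Call:
apply_moves --pt "0.1 0 0 0 0 0 -0.044" --pt "0.1 0 0 0 0 0 -0.044" --pt "0.1 0 0 0 0 0 -0.044" --pt "0.1 0 0 0 0 0 -0.044" --pt "0.1 0 0 0 0 0 -0.044" --pt "0.1 0 0 0 0 0 0" --pt "0.1 0 0 0 0 0 0" --pt "0.1 0 0 0 0 0 0"

```text
time_s: 9.85
tcp_pos: [0.4195, -0.2523, 0.1681]
eef_rot: [180.0, 0.0, -77.3]
contact_force: [0.7, -0.6, -0.2]
gripper_width: 0.0152
gripper_force: 35.0
```

```bash
python3 - <<'E'
from h import *
np.set_printoptions(precision=1,suppress=True)
tc=np.array([.42,-.2515]);a=np.radians(13.);tu=np.array([np.cos(a),np.sin(a)]);tv=np.array([-tu[1],tu[0]])
tcp=get_state()["tcp_pos"][:2]-tc; print("tcp in tray",tcp@tu*1000,tcp@tv*1000)
for nm in("scene","side"):
    c=capture(nm);P=pts(c);R=P[...,:2]-tc;U=R@tu*1000;V=R@tv*1000;Z=P[...,2]*1000
    m=(abs(U)<130)&(abs(V)<80)&(Z>34)&(Z<50); print(nm,"rim U",np.percentile(U[m],[1,99]),"V",np.percentile(V[m],[1,99]))
    b=(abs(U)<60)&(abs(V)<60)&(Z>70)&(Z<180); print(" bearing Zlow",np.percentile(Z[b],[1,3]),"U",np.percentile(U[b],[3,97]),"V",np.percentile(V[b],[2,98]))
    f=c["frame"][150:300,300:500,::-1] if nm=="scene" else c["frame"][120:320,300:500,::-1]
    if nm=="scene":cv2.imwrite("pics/s4.png",cv2.resize(f,(800,600),interpolation=cv2.INTER_CUBIC))
E
```

```text
tcp in tray -0.7015314434770514 -0.6671169879833218
scene rim U [-99.  102.5] V [-53.9  53. ]
 bearing Zlow [135.8 137.9] U [-5.9 10.1] V [-19.1  31.5]
side rim U [-101.3  101. ] V [-52.8  56.6]
 bearing Zlow [131.7 133.5] U [-7.1  7.9] V [-28.3  33.1]
```

View pics/s4.png

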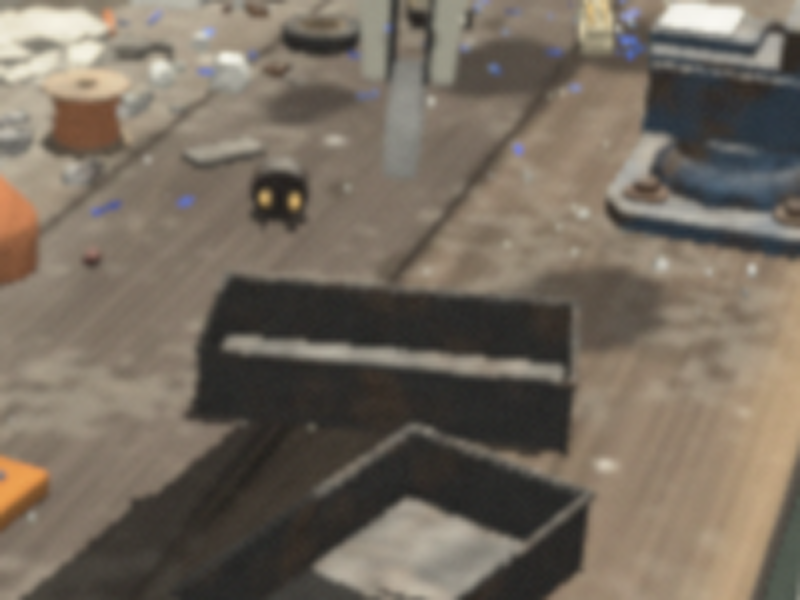

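The bearing (405,120 in the crop) is upright in the jaws and centred over the far tray (390,360), within 1 mm by the numbers, with its bottom at about 130 mm. I'll lower 126 mm so it almost touches the tray floor.

Call:
apply_moves --pt "0.1 0 0 0.01 0 0 0" --pt "0.1 0 0 0.02 0 0 0" --pt "0.1 0 0 0.02 0 0 0" --pt "0.1 0 0 0.02 0 0 0" --pt "0.1 0 0 0.02 0 0 0" --pt "0.1 0 0 0.015 0 0 0" --pt "0.1 0 0 0.01 0 0 0" --pt "0.1 0 0 0.006 0 0 0" --pt "0.1 0 0 0.004 0 0 0" --pt "0.1 0 0 0 0 0 0" --pt "0.1 0 0 0 0 0 0"

```text
time_s: 10.87
tcp_pos: [0.4202, -0.2519, 0.0432]
eef_rot: [-180.0, -0.0, -77.1]
contact_force: [-0.2, -0.2, -0.5]
gripper_width: 0.0152
gripper_force: 35.0
```

Call:
apply_moves --pt "0.1 0 0 0.001 0 0 0" --pt "0.1 0 0 0.001 0 0 0" --pt "0.1 0 0 0 0 0 0" --pt "0.1 0 0 0 0 0 0"

```text
time_s: 11.2
tcp_pos: [0.4201, -0.2519, 0.0414]
eef_rot: [-180.0, -0.0, -77.1]
contact_force: [0.5, -0.3, -0.8]
gripper_width: 0.0151
gripper_force: 35.0
```

Call:
apply_moves --pt "0.1 0 0 0.001 0 0 0" --pt "0.1 0 0 0 0 0 0" --pt "0.2 0 0 0 0 0 0" --pt "0.22 0 0 0 0 0 0" --pt "0.25 0 0 0 0 0 0" --pt "0.28 0 0 0 0 0 0" --pt "0.35 0 0 0 0 0 0" --pt "0.4 0 0 0 0 0 0" --pt "0.4 0 0 0 0 0 0" --pt "0.4 0 0 0 0 0 0" --pt "0.4 0 0 -0.01 0 0 0" --pt "0.4 0 0 -0.03 0 0 0" --pt "0.4 0 0 -0.03 0 0 0" --pt "0.4 0 0 -0.03 0 0 0" --pt "0.4 0 0 -0.03 0 0 0" --pt "0.4 0 0 -0.02 0 0 0" --pt "0.4 0 0 0 0 0 0" --pt "0.4 0 0 0 0 0 0" --pt "0.4 0 0 0 0 0 0" --pt "0.4 0 0 0 0 0 0"

```text
time_s: 12.87
tcp_pos: [0.4192, -0.2516, 0.1889]
eef_rot: [179.9, 0.1, -77.2]
contact_force: [0.1, 0.7, -0.1]
gripper_width: 0.0349
gripper_force: 0.0
```

```bash
python3 - <<'E'
from h import *
np.set_printoptions(precision=1,suppress=True)
c=capture("wrist");s=capture("scene")
cv2.imwrite("pics/f.png",np.vstack([cv2.resize(c["frame"][:,:,::-1],(400,300)),cv2.resize(s["frame"][150:300,150:450,::-1],(400,200))]))
tc=np.array([.42,-.2515]);a=np.radians(13.);tu=np.array([np.cos(a),np.sin(a)]);tv=np.array([-tu[1],tu[0]])
for c in(c,s):
    P=pts(c);R=P[...,:2]-tc;U=R@tu*1000;V=R@tv*1000;Z=P[...,2]*1000
    b=(abs(U)<90)&(abs(V)<46)&(Z>8)&(Z<90); print(b.sum(),"U",np.percentile(U[b],[3,97]),"V",np.percentile(V[b],[2,98]),"Z",np.percentile(Z[b],[2,50,98]))
E
```

```text
1672 U [-6.9  8.1] V [-45.4  11.4] Z [39.9 61.3 65.8]
368 U [-83.2  79.6] V [-45.8  45.9] Z [10.  36.4 66.7]
```

View pics/f.png

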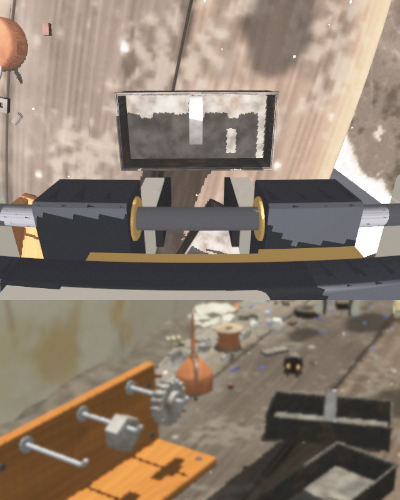

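The wrist view shows the bearing standing in the tray at (196,120), rolled toward the far long wall. In the scene view it stands in the far tray at (330,405), and the gear and nut are still on their hooks. I'll wait a second to see that it has settled.

Call:
apply_moves --pt "0.4 0 0 -0.02 0 0 0" --pt "0.4 0 0 -0.02 0 0 0" --pt "0.4 0 0 0 0 0 0" --pt "0.4 0 0 0 0 0 0" --pt "0.4 0 0 0 0 0 0" --pt "0.4 0 0 0 0 0 0" --pt "0.4 0 0 0 0 0 0" --pt "0.4 0 0 0 0 0 0" --pt "0.4 0 0 0 0 0 0" --pt "0.4 0 0 0 0 0 0" --pt "0.4 0 0 0 0 0 0" --pt "0.4 0 0 0 0 0 0"

```text
time_s: 13.97
tcp_pos: [0.4199, -0.2518, 0.23]
eef_rot: [180.0, 0.0, -77.1]
contact_force: [0.7, 0.0, -0.3]
gripper_width: 0.035
gripper_force: 0.0
```

```bash
python3 - <<'E'
from h import *
np.set_printoptions(precision=1,suppress=True)
tc=np.array([.42,-.2515]);a=np.radians(13.);tu=np.array([np.cos(a),np.sin(a)]);tv=np.array([-tu[1],tu[0]])
c=capture("wrist")
P=pts(c);R=P[...,:2]-tc;U=R@tu*1000;V=R@tv*1000;Z=P[...,2]*1000
b=(abs(U)<90)&(abs(V)<46)&(Z>48)&(Z<90); print(b.sum(),"U",np.percentile(U[b],[3,97]),"V",np.percentile(V[b],[2,98]),"Z",np.percentile(Z[b],[2,50,98]))
b=(abs(U)<130)&(abs(V)<80)&(Z>36)&(Z<48);print("rim",np.percentile(U[b],[1,99]),np.percentile(V[b],[1,99]))
E
```

```text
1202 U [-6.8  8.1] V [-42.9   9.5] Z [49.4 61.9 65.8]
rim [-101.3  100.2] [-51.3  50.7]
```

```bash
python3 -c "
from plant import close_job
print(close_job())"
```

```text
the job is handed in; nothing more can be done
None
```

The ball bearing is off its hook and standing in the farther black tray, released after lowering; the gear and nut are still on their hooks, and the job was handed in at about 14 s. The robot's reported tool height was about 33 mm too low, so the first grasp closed on air above the bearing; I corrected for this from the camera images.

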